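# Hardness reading on a rubber roller in the roller rest

### The job

Check the rubber hardness of the large feed roller: lay it gently, without dropping it, into the roller rest so that both its steel ends sit in the gaps between the wheel pairs, and let go of it. Then take the round hardness tester by its dial and hold it upright over the roller, its two saddle rails parallel to the roller, with the probe pin pressed lightly, about half-way in, on the very top of the roller between its two white ring lines. Finish while still holding the tester there; never ram the pin against its stop or knock the tester over, and leave the small roller and the other things on the bench where they are.

Things in the scene. Friction and masses are not known exactly. Their poses are not given: they have to be found in the camera images.
- roller_center (a point): centre of the large feed roller, a loose black rubber cylinder dia 40 x 110 mm with a steel journal dia 20 x 33 mm on each end (176 mm in all, 0.3 to 0.65 kg). It lies on the bench on its rubber, axis 20 mm up; this point is on the axis, half-way along. Its y axis is the roller's axis; x and z turn as it rolls
- test_band (a point): point on the roller's axis, 25 mm from its centre towards its +y end: the middle of the test band between two white ring lines 16 mm apart (centre to centre; each 1.8 mm wide). The rubber's surface is 20 mm from this point
- rest_seat (a point): where the roller's centre lies when seated in the roller rest: half-way between the wheel pairs, 52.8 mm above the bench. A seated roller's axis is this point's y axis (either way round); z is up. The rubber then has 9 mm of play each way endways between the wheels
- rest: roller rest, fixed; origin under its centre, y lengthways. Steel base 76 x 200 x 10 mm; a bracket at y = +-82 mm, 6 mm thick, top 39 mm up. On each bracket's inner side, at y = +-70 mm, two free-turning wheels dia 32 x 12 mm, axles along y, 34 mm up at x = +-18 mm; a journal drops into the gap between the two. Between the pairs is only the base: fingers fit beside the rubber
- tester_grip (a point): centre of the dial of the round hardness tester, standing loose and upright on the bench: disc 40 mm thick along its x, 81 mm across in y and z, display on the -x face. 98 mm above the bench as it stands; disc top 41 mm higher; a soft carrying loop behind and above it, top 60 mm higher, gives way to fingers. z is up. 0.25 kg. Grip it across x from above
- pin_tip (a point): tip of the probe pin under the tester, straight below tester_grip: 96.5 mm lower with the pin out, 1.5 mm above the bench as it stands. Steel pin dia 7 mm, round end, between two black saddle rails along the tester's y (6 mm thick, 46 mm long, inner faces 19 mm to either side of the pin in x) that reach 1.5 mm below the tip with the pin out
- probe_pin (a joint): how far the pin is pushed up into the tester: 0 out, 0.008 m at its stop (half-way 0.004). Spring about 1 N at first touch plus 0.6 N per mm, so about 3.4 N half-way
- small_roller: smaller rubber roller without ring lines, lying loose: rubber dia 29 x 80 mm, total length 128 mm; origin at its centre. Not used
- stamp: wooden-knob inspection stamp, 22x30x62 mm, origin under its centre. Not used
- paint_pen: small round bottle with ribbed cap, dia 28 x 61 mm, origin under its centre. Not used
- oil_bottle: small round oil bottle with black cap, dia 32 x 77 mm, origin under its centre. Not used
- ref_block: flat reference block, 35x50x12 mm, origin under its centre. Not used
- caliper: digital caliper lying flat, 70x232x18 mm, origin under its centre. Not used
- tape_roll: roll of masking tape lying flat, dia 92 x 24 mm, origin under its centre. Not used
- marker: marker pen lying flat, 16x129x18 mm, origin under its centre. Not used
- torch: pocket torch lying flat, 31x105x31 mm, origin under its centre. Not used
Things that resemble listed ones, but are neither listed nor needed, are in the scene too. Leave any blue look-alike of the part that bears roller_center alone.

How it is judged:
By the outcome, as a careful person would: the job done as asked, in the order asked, and still so for the second after the job is handed in, while the arm keeps its last pose, push and grip.
It also fails if it takes over 54 s, if anything falls off the work surface, if the arm or the gripper's body presses on something with over 40 N, if the wrist force passes 120 N, or if a joint passes its speed limit or range.

### The arm

A 6-joint arm with a two-finger parallel gripper is mounted at the origin on a cart in front of the work surface, level with it; the furniture and walls round the work are solid. World frame = base frame: x ahead of the robot, y to its left, z up, the work surface at z = 0. Lengths are in mm, angles in degrees, forces in N, time in s.
With the tool pointing down it reaches from about 350 to 850 mm from the base axis. Payload 8.1 kg.
Tool frame: the origin (TCP) lies between the finger pads; the fingertips stand 14 mm ahead of it and the grasp point (between the pads) lies 5 mm behind it; z points along the fingers, x is the direction in which the jaws open and shut, and the axes are right-handed (so a half turn about z gives the same grasp; the last joint's range is limited). The gripper opens to 85 mm and grips with 20 to 120 N. Pads are 22 mm wide; open, the fingers measure 114 mm over their backs; the gripper's body (76 mm by 85 mm) begins 54 mm behind the grasp point. The pads swing forward as they close: fully open they stand 13 mm farther back than shut.
Start: joints at [-69.924, 7.471, 85.268, -0, 87.261, -4.893], TCP at [253.301, -543.915, 245.292] pointing down, gripper open.
Joint ranges: [-169.43, 169.43], [-51.17, 129.36], [1.28, 143.12], [-76.62, 256.62], [0, 156.53], [-152.29, 152.29]. Speed limits (degrees/s): [136.94, 136.94, 159.86, 180, 180, 180].

### API

Orientations are given as [roll, pitch, yaw] about the fixed x, y, z axes, in that order (R = Rz(yaw) Ry(pitch) Rx(roll)).
In Python, from bench import r, vision, job gives the robot as it stands.
- The arm moves only by the tool send_rows, never from a script. Its arguments are lists of equal length, an entry for each row: "dp": the shift along the world's x, y, z in mm, a list of three; "rot": the turn, a rotation vector about the world's x, y, z in rad, a list of three. In form: {"dp": [[tx, ty, tz], ...], "rot": [[wx, wy, wz], ...]}. A call has 1 to 5 rows; each row is the pose to reach, as a shift and turn from the pose commanded when the call began; what a row does not reach only later rows make up. A row lasts 1/8 s, in which the tool goes at most 62.5 mm and 10.7 degrees, less where a joint would pass 70% of its speed; a pose out of reach is approached as far as the arm can. A call with a gripper value outside its range is refused whole. "jaw" is the finger opening in mm, from 0 to 85.4, set as the call begins (left out, the last holds). The fingers move at their own pace and stop on an object; "force" is the grip in N (left out, the last holds). Time passes only in rows, so rows that repeat a pose let the fingers close. It gives the time, the measured TCP pose, the force and the opening at its end, in the units of the state.
- r.sense(): the state, without advancing time (a new reading comes with each control period).
- vision.snapshot(name): name is "scene" or "top"; returns a dict with "pixels" (384x512x3 uint8, red, green, blue), "depth" (384x512 float32, mm along the optical axis (not along the pixel's ray), 0 where there is no reading), "intrinsics" (3x3 intrinsics, pixels), "world_from_camera" (4x4, takes a point from camera to world coordinates). Camera axes: x right, y down, z forward; pixel columns grow to the right and rows downward; lengths in mm; the calibration is good to about 2 mm. A picture is of the moment at which its call begins.
- job.hand_in(): hands the job in, once; it reports no verdict.
The state is a dict: "time": time; "joint_pos": joint angles; "qd": joint speeds; "joint_efforts": joint torques, N m; "tool_pos": TCP position; "tcp_rot": TCP orientation; "ft_force": force on the tool from outside, world axes, zero at the start; "wrist_torque": the same for the moment, N m; "finger_gap": finger opening in mm.
Only numpy, scipy, OpenCV 4.12 (cv2) and the standard library are available. Lean on these libraries where they do the work, as an engineer would, in place of code of your own. Each camera call takes 0.05 s, during which the arm holds its last target.

## Working session

There is one attempt and no reset: what is moved stays moved. The work goes in short steps, Python scripts to look and compute and a tool call to move; the robot and the scene stay as the last step left them, time stands still between calls to the robot, and variables do not carry over. Pictures are saved under pics/ and viewed, and the job is handed in when it is done.

Besides the shell and the picture viewer there is one more tool, called after "Call:" by a JSON object that holds its "op" and its "data", one argument or row to a line. send_rows: Moves the arm, as the interface text tells. Its arguments: {"type":"object","properties":{"dp":{"type":"array"},"rot":{"type":"array"},"jaw":{"type":"number"},"force":{"type":"number"}},"required":["dp","rot"]}

```bash
mkdir -p pics
cat > h.py <<'E'
import numpy as np, cv2
from bench import r, vision, job
def snap(n,tag):
    s=vision.snapshot(n); np.savez(f'{tag}.npz',**{k:np.array(v) for k,v in s.items()})
    cv2.imwrite(f'pics/{tag}.png',cv2.cvtColor(s['pixels'],cv2.COLOR_RGB2BGR)); return s
def ld(tag): return np.load(f'{tag}.npz')
def ray(s,u,v):
    K=s['intrinsics'];T=s['world_from_camera']
    d=T[:3,:3]@np.linalg.solve(K,[u,v,1.]); return T[:3,3],d
def onz(s,u,v,z):
    o,d=ray(s,u,v); return o+d*(z-o[2])/d[2]
def pts(s):
    d=s['depth'];K=s['intrinsics'];T=s['world_from_camera']
    v,u=np.mgrid[:d.shape[0],:d.shape[1]]
    p=np.stack([(u-K[0,2])/K[0,0]*d,(v-K[1,2])/K[1,1]*d,d],-1)
    P=p@T[:3,:3].T+T[:3,3]; P[d==0]=np.nan; return P
E
python3 - <<'E'
from h import *
for n in('scene','top'):
    s=snap(n,n+'0'); print(n,s['world_from_camera'].round(2).tolist(),s['intrinsics'].round(1).tolist())
print(r.sense())
E
```

```text
scene [[-0.88, -0.26, 0.39, -33.54], [-0.47, 0.52, -0.72, 1136.93], [-0.02, -0.82, -0.58, 1016.96], [0.0, 0.0, 0.0, 1.0]] [[498.0, 0.0, 256.1], [0.0, 498.0, 198.1], [0.0, 0.0, 1.0]]
top [[-0.02, -1.0, 0.09, 486.85], [-1.0, 0.02, -0.01, -1.13], [0.01, -0.09, -1.0, 1423.94], [0.0, 0.0, 0.0, 1.0]] [[398.4, 0.0, 251.3], [0.0, 398.4, 197.5], [0.0, 0.0, 1.0]]
{'time': 0.1, 'joint_pos': array([-6.99265128e+01,  7.50940424e+00,  8.53231143e+01, -4.50601896e-04,
        8.72614130e+01, -4.89221861e+00]), 'qd': array([-0.07625625, -0.08335724, -0.15122335, -0.03892532,  0.00420681,
       -0.02370425]), 'joint_efforts': array([ 1.35448598e-03, -5.70949709e+01, -5.01943982e+01, -1.48963718e-04,
        8.16249725e-03, -6.96340453e-05]), 'tool_pos': array([ 253.10994277, -543.48318457,  244.36294807]), 'tcp_rot': array([-1.79992438e+02,  9.36277570e-02, -6.50342661e+01]), 'ft_force': array([0.03477279, 0.35558328, 0.34199276]), 'wrist_torque': array([ 0.02835587,  0.0066444 , -0.01345377]), 'finger_gap': 85.53882501139091}
```

View pics/scene0.png

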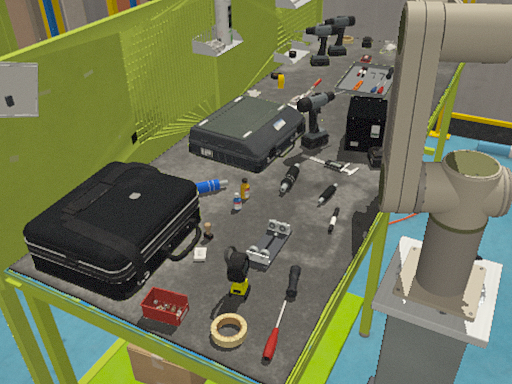

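View pics/top0.png

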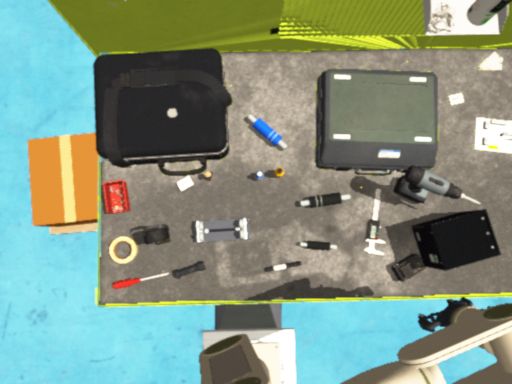

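Candidates for the large roller in the top view:
- Black cylinder at (323,200), with white rings. This looks like the large one.
- Small black roller at (318,245).
- Blue look-alike at (267,131).
- Screwdriver handle at (188,269), not a roller.

The rest is at (220,230) and the tester at (150,234). I'll check these in close crops.

Run:
```python
from h import *
a=cv2.imread('pics/top0.png'); b=cv2.imread('pics/scene0.png')
c1=cv2.resize(a[180:260,280:360],(400,400),interpolation=2)
c2=cv2.resize(b[150:240,265:355],(400,400),interpolation=2)
cv2.imwrite('pics/c1.png',np.hstack([c1,c2]))
c3=cv2.resize(a[200:260,100:260],(800,300),interpolation=2)
c4=cv2.resize(b[210:310,210:310],(300,300),interpolation=2)
cv2.imwrite('pics/c2.png',np.vstack([c3,np.pad(c4,((0,0),(0,500),(0,0)))]))
```

```text
(no output)
```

View pics/c1.png

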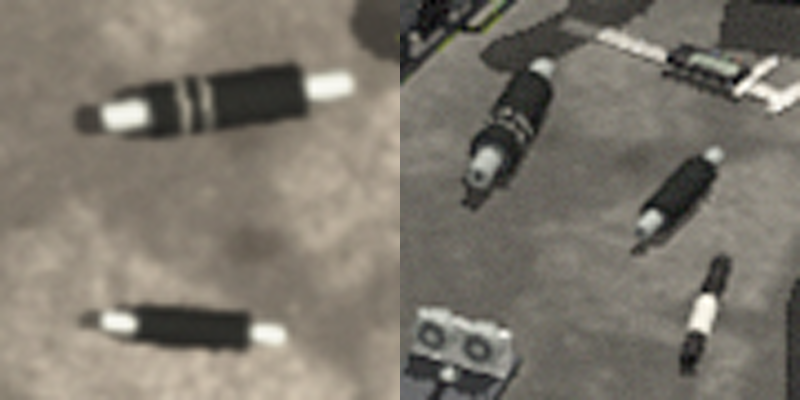

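View pics/c2.png

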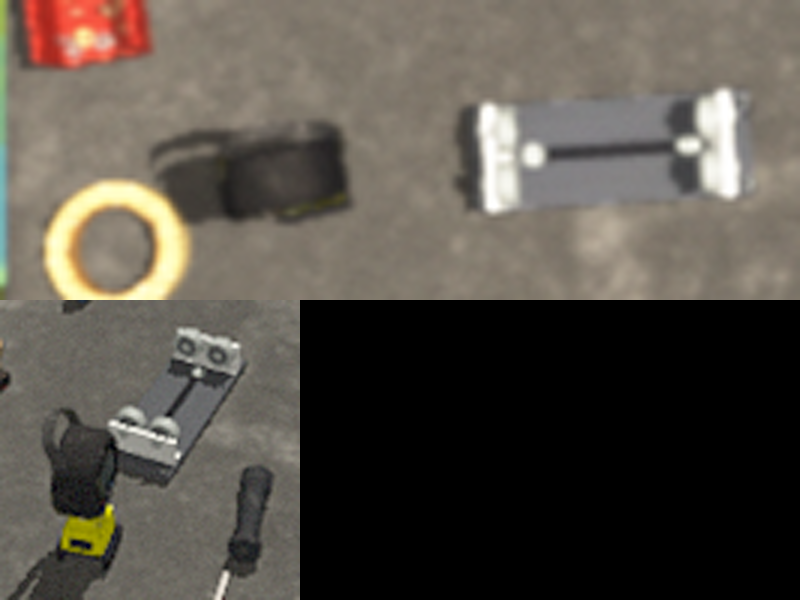

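The crops confirm that the roller with two white rings is the black one at top (323,200), with its ring band towards world +y. The rest is clear and the tester stands at about (157,234). Next I'll measure.

Run:
```python
from h import *
for tag in('top0','scene0'):
    s=ld(tag); P=pts(s)
    print(tag)
    g=onz(s,323,200,20) if tag=='top0' else None
    if g is not None: c0=g; print('guess',g.round(1))
    def near(c,rx,ry,z0,z1):
        m=(abs(P[...,0]-c[0])<rx)&(abs(P[...,1]-c[1])<ry)&(P[...,2]>z0)&(P[...,2]<z1); return m
    # bench height nearby
    print('bench z',np.nanmedian(P[near(c0,90,130,-15,4)][:,2]))
    q=P[near(c0,60,120,9,60)]
    (cx,cy),(w,h),a=cv2.minAreaRect(q[:,:2].astype(np.float32)); 
    u=np.linalg.svd(q[:,:2]-q[:,:2].mean(0),full_matrices=False)[2][0]
    print('roller',len(q),(cx,cy),(w,h),a,'pca yaw',np.degrees(np.arctan2(-u[0]*np.sign(u[1]),abs(u[1]))),'mean',q.mean(0),'zmax',q[:,2].max())
    if tag=='top0':
        rest=onz(s,220,230,30); te=onz(s,157,234,110)
    q=P[near(rest,60,120,20,70)]
    print('rest',len(q),cv2.minAreaRect(q[:,:2].astype(np.float32)),q[:,2].max())
    q=P[near(rest,60,125,5,70)]
    print('rest all',len(q),cv2.minAreaRect(q[:,:2].astype(np.float32)),q[:,2].max())
    for z0,z1 in((65,142),(125,142),(142,175),(5,60)):
        q=P[near(te,80,90,z0,z1)]
        if len(q)>4: print('tester',z0,len(q),cv2.minAreaRect(q[:,:2].astype(np.float32)),q.min(0).round(),q.max(0).round())
```

```text
top0
guess [ 598.  -274.4   20. ]
bench z -0.3599532670800727
roller 464 (607.693115234375, -292.45465087890625) (192.74403381347656, 87.13975524902344) 80.82108306884766 pca yaw 6.209172869005822 mean [ 598.04004556 -279.45512939   33.30237196] zmax 47.631462307433594
rest 247 ((502.0459899902344, 85.35374450683594), (69.4063491821289, 174.9640350341797), 2.312986373901367) 54.51912400871197
rest all 1230 ((499.663818359375, 90.6646499633789), (244.8741455078125, 116.28044128417969), 89.7888412475586) 54.51912400871197
tester 65 343 ((492.5897521972656, 294.8150634765625), (51.71821212768555, 83.94915771484375), 12.240439414978027) [459. 255.  66.] [523. 334. 142.]
tester 125 243 ((490.6197814941406, 291.9429016113281), (49.59077835083008, 76.82518768310547), 20.688608169555664) [463. 260. 125.] [523. 334. 142.]
tester 142 69 ((504.7132568359375, 301.24249267578125), (47.91231155395508, 49.89794921875), 70.24952697753906) [476. 272. 142.] [523. 326. 161.]
tester 5 133 ((492.0871887207031, 290.6970520019531), (157.93960571289062, 177.1107940673828), 0.26705631613731384) [413. 202.   
[... 426 characters left out ...]
 88.26805114746094), (77.14681243896484, 206.2787628173828), 2.3490896224975586) 54.14298083394635
tester 65 619 ((487.80914306640625, 297.82916259765625), (50.47796630859375, 90.36097717285156), 14.150086402893066) [457. 257.  65.] [522. 342. 142.]
tester 125 253 ((487.3455810546875, 296.7472229003906), (48.985660552978516, 75.8384017944336), 12.883782386779785) [460. 264. 125.] [519. 337. 142.]
tester 142 58 ((510.64556884765625, 304.08917236328125), (15.055025100708008, 58.96025085449219), 17.45210838317871) [495. 274. 142.] [518. 330. 159.]
tester 5 273 ((494.88702392578125, 329.2201232910156), (118.55048370361328, 64.65190124511719), 37.151824951171875) [451. 268.   5.] [562. 339.  60.]
```

```bash
cat > m.py <<'E'
from h import *
def white(s,lo=150):
    px=s['pixels'].astype(int); return (px.min(-1)>lo)
def comps(mask,box):
    m=np.zeros_like(mask); u0,v0,u1,v1=box; m[v0:v1,u0:u1]=mask[v0:v1,u0:u1]
    n,l,st,c=cv2.connectedComponentsWithStats(m.astype(np.uint8)); 
    return [(c[i],st[i,4]) for i in range(1,n) if st[i,4]>3]
E
python3 - <<'E'
from m import *
for tag,box in(('top0',(285,185,360,215)),('scene0',(275,160,305,195))):
    s=ld(tag); px=s['pixels'].astype(int); br=px.max(-1)
    print(tag)
    u0,v0,u1,v1=box
    print(br[v0:v1,u0:u1].tolist() if 0 else '')
    J=comps(white(s,150),box)
    for c,a in J: print('white',c.round(1),a,onz(s,*c,20).round(1), onz(s,*c,40).round(1))
    m=np.zeros(br.shape,bool); m[v0:v1,u0:u1]=(br<60)[v0:v1,u0:u1]
    for c,a in comps(br<55,box): 
        print('dark',c.round(1),a,onz(s,*c,20).round(1))
s=ld('top0')['pixels'].astype(int)
print(s[185:215,296:356].max(-1).__str__())
import sys
np.set_printoptions(linewidth=300,threshold=100000)
print(s[188:212,296:354].max(-1))
E
```

```text
top0

white [314.9 185.7] 9 [ 649.7 -247.6   20. ] [ 647.4 -244.1   40. ]
white [345.7 196.6] 51 [ 608.2 -355.5   20. ] [ 606.5 -350.5   40. ]
white [357.6 201.6] 16 [ 589.4 -397.    20. ] [ 588.  -391.4   40. ]
white [304.5 202.6] 39 [ 590.4 -208.5   20. ] [ 588.9 -205.6   40. ]
white [358.4 210.1] 16 [ 559.2 -398.7   20. ] [ 558.2 -393.    40. ]
dark [331.1 198.8] 165 [ 601.6 -303.3   20. ]
dark [312.1 201.6] 43 [ 593.2 -235.7   20. ]
scene0

white [296.5 164.5] 8 [ 612.  -371.3   20. ] [ 599.1 -341.    40. ]
white [283.9 185.7] 18 [ 592.4 -217.4   20. ] [ 579.9 -190.3   40. ]
dark [293.2 171.2] 93 [ 603.4 -322.    20. ]
dark [287.3 183.3] 66 [ 588.  -237.4   20. ]
[[129 133 137 ...  71  70  71]
 [128 131 136 ...  71  71  69]
 [130 135 139 ...  70  70  70]
 ...
 [126 130 131 ... 165 159 162]
 [129 131 131 ... 159 157 162]
 [129 132 128 ... 154 153 161]]
[[134 139 141 139 144 151 157 163 166 171 169 167 159 150 143 149 158 170 172 168 169 167 161 154 151 150 145 143 138 132 134 135 136 134 136 134 138 138 140 138 137 141 141 144 148 145 142 141 141 140 144 148 153 150 138 113  85  7
[... 4708 characters left out ...]
 127 128 131 129 132 127 124 125 124 126 125 127 129 130 129 129 127 129 129 128 126 129 132 134 132 129 125 124 122 114 111 109 113 114 116 120 125 131 136 140 139 145 148 154 161 165 161 159 160 160 163 161 164 164 165 170 171]
 [130 129 127 126 128 128 127 125 124 124 125 123 127 131 127 132 132 130 128 127 128 126 131 134 134 131 131 130 128 123 115 112 116 118 119 125 128 128 134 141 144 141 147 149 158 165 167 167 168 170 170 163 159 159 162 166 169 169]
 [130 131 128 128 126 126 125 125 124 123 124 127 128 127 125 130 131 131 129 125 124 129 130 131 130 129 132 130 130 125 120 115 121 122 123 127 134 133 137 143 145 144 149 157 160 160 161 163 169 175 174 164 155 155 161 164 169 168]]
```

Call:
{"op": "send_rows", "data": {
  "dp": [
    [43.3, 32.9, 0],
    [86.6, 65.7, 0],
    [129.8, 98.6, 0],
    [173.1, 131.5, 0],
    [216.4, 164.3, 0]
  ],
  "rot": [
    [0, 0, 0.157],
    [0, 0, 0.314],
    [0, 0, 0.471],
    [0, 0, 0.628],
    [0, 0, 0.785]
  ],
  "jaw": 85
}}

```text
time: 0.72
tool_pos: [470.7, -378.2, 244.8]
tcp_rot: [-180.0, 0.0, -19.8]
ft_force: [0.5, -0.1, -0.0]
finger_gap: 84.8
```

Call:
{"op": "send_rows", "data": {
  "dp": [
    [43.3, 32.9, -20],
    [86.6, 65.7, -60],
    [129.8, 98.6, -100],
    [129.8, 98.6, -130],
    [129.8, 98.6, -145]
  ],
  "rot": [
    [0, 0, 0.157],
    [0, 0, 0.314],
    [0, 0, 0.471],
    [0, 0, 0.471],
    [0, 0, 0.471]
  ]
}}

```text
time: 1.35
tool_pos: [598.2, -279.1, 96.6]
tcp_rot: [-179.8, 0.3, 7.0]
ft_force: [-0.6, 0.3, -0.2]
finger_gap: 85.0
```

Call:
{"op": "send_rows", "data": {
  "dp": [
    [0, 0, -15],
    [0, 0, -25],
    [0, 0, -35],
    [0, 0, -40],
    [0, 0, -40]
  ],
  "rot": [
    [0, 0, 0],
    [0, 0, 0],
    [0, 0, 0],
    [0, 0, 0],
    [0, 0, 0]
  ]
}}

```text
time: 1.98
tool_pos: [599.3, -281.1, 60.2]
tcp_rot: [-180.0, 0.0, 6.9]
ft_force: [0.3, 0.0, -0.3]
finger_gap: 84.8
```

Run:
```python
from h import *
a=snap('top','top1'); b=snap('scene','scene1'); 
z=r.sense(); print(z['tool_pos'],z['tcp_rot'])
A=cv2.imread('pics/top1.png'); B=cv2.imread('pics/scene1.png')
cv2.imwrite('pics/c3.png',np.hstack([cv2.resize(A[160:240,280:360],(400,400),interpolation=2),cv2.resize(B[130:220,250:340],(400,400),interpolation=2)]))
```

```text
[ 599.76671671 -281.2270327    60.82679137] [ 1.79974017e+02 -3.44510989e-02  6.92918317e+00]
```

View pics/c3.png

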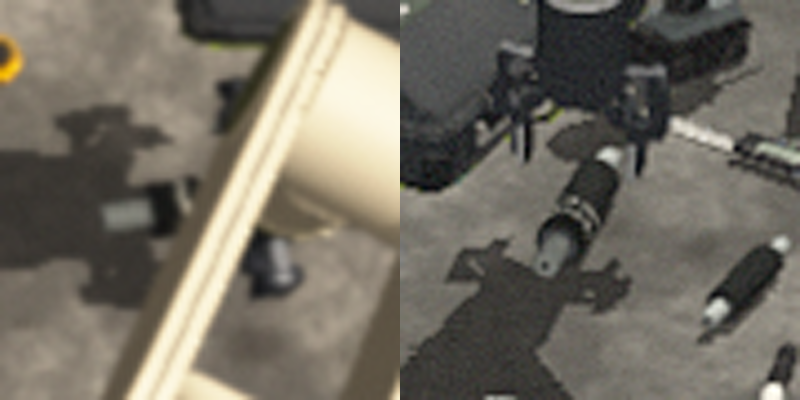

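The fingers straddle the roller about mid-length (right crop, fingers at about (520,130) and (640,150), ring band at (580,210)). I'll descend and grip.

Call:
{"op": "send_rows", "data": {
  "dp": [
    [0, 0, -14],
    [0, 0, -28],
    [0, 0, -38],
    [0, 0, -42],
    [0, 0, -42]
  ],
  "rot": [
    [0, 0, 0],
    [0, 0, 0],
    [0, 0, 0],
    [0, 0, 0],
    [0, 0, 0]
  ]
}}

```text
time: 2.7
tool_pos: [599.3, -280.9, 17.8]
tcp_rot: [-180.0, 0.0, 6.9]
ft_force: [0.7, 1.2, -0.2]
finger_gap: 84.9
```

Call:
{"op": "send_rows", "data": {
  "dp": [
    [0, 0, 0],
    [0, 0, 0],
    [0, 0, 0],
    [0, 0, 0],
    [0, 0, 0]
  ],
  "rot": [
    [0, 0, 0],
    [0, 0, 0],
    [0, 0, 0],
    [0, 0, 0],
    [0, 0, 0]
  ],
  "jaw": 30,
  "force": 45
}}

```text
time: 3.32
tool_pos: [599.8, -281.3, 19.1]
tcp_rot: [180.0, -0.0, 6.9]
ft_force: [-3.0, 1.2, 5.8]
finger_gap: 38.6
```

Call:
{"op": "send_rows", "data": {
  "dp": [
    [0, 0, 0],
    [0, 0, 10],
    [0, 0, 30],
    [0, 0, 60],
    [0, 0, 100]
  ],
  "rot": [
    [0, 0, 0],
    [0, 0, 0],
    [0, 0, 0],
    [0, 0, 0],
    [0, 0, 0]
  ]
}}

```text
time: 3.95
tool_pos: [598.7, -280.5, 119.0]
tcp_rot: [-179.9, 0.1, 6.9]
ft_force: [1.0, 0.3, -3.7]
finger_gap: 38.5
```

Run:
```python
from h import *
s=ld('top0'); np.set_printoptions(linewidth=300,threshold=100000)
print(s['pixels'].astype(int)[212:246,188:252].max(-1))
```

```text
[[130 128 130 131 130 132 133 134 132 132 128 125 123 124 128 128 129 128 127 126 130 129 127 128 126 127 130 127 128 126 126 126 127 131 133 131 133 135 134 139 142 142 135 130 128 126 130 130 131 132 134 130 127 130 132 132 132 131 132 133 133 133 131 129]
 [130 129 129 129 130 130 135 136 132 130 130 129 127 125 128 130 129 128 129 131 130 129 130 128 130 128 129 131 130 130 128 128 129 130 129 130 132 131 134 139 142 141 136 131 128 127 130 127 125 127 126 128 129 128 128 128 128 129 132 131 134 137 132 128]
 [130 129 128 126 126 126 130 132 133 130 127 128 131 133 133 132 128 126 131 130 130 128 131 132 133 132 132 131 133 132 128 124 126 127 129 129 128 130 133 138 142 140 135 132 131 132 132 131 129 127 128 127 130 126 127 129 130 128 131 132 129 128 129 128]
 [129 126 121 123 123 125 128 131 132 134 129 127 131 139 141 135 131 127 129 129 129 130 129 133 135 137 136 131 128 128 125 123 124 123 125 129 126 124 131 135 138 136 133 132 130 131 132 130 129 130 129 127 124 123 126 129 129 128 130 129 128 125 126 123]
 [128 124 124 123 128 132 130 131 127 128 126 128 132 142 145 14
[... 7006 characters left out ...]
 126 126 127 131 130 127 132 138 147 158 164 169 168 167 171 170 165 156 153 149 148 148 144 139 140 141 137 134 131 129 130 131 131 130 129 131 131 131 132 133 135 131 129 128 126]
 [130 130 130 131 131 132 134 136 132 130 127 129 132 131 133 134 134 133 131 128 127 129 130 127 127 130 138 151 162 167 167 169 172 179 180 174 168 161 155 150 145 141 136 133 134 131 129 125 125 125 126 127 128 128 126 127 128 132 137 136 133 129 128 126]
 [130 130 130 130 133 131 131 131 128 125 124 126 128 133 136 133 131 130 132 128 127 127 128 127 127 131 137 149 159 164 167 171 176 184 184 178 170 163 153 147 142 135 133 129 128 125 127 125 125 128 126 128 129 128 128 124 126 134 137 133 130 128 128 126]]
```

Run:
```python
from m import *
t=ld('top0'); s=ld('scene0')
L=onz(t,197.5,231.0,39);R=onz(t,244.4,228.1,39); d=L-R
print('brackets',L,R,(L+R)/2,np.degrees(np.arctan2(-d[0],d[1])))
L=onz(t,205.9,229.8,14);R=onz(t,237.6,228.4,14); d=L-R
print('knobs',(L+R)/2,np.degrees(np.arctan2(-d[0],d[1])))
# depth base: edges
P=pts(t); np.set_printoptions(linewidth=250,suppress=True)
m=(abs(P[...,0]-500)<60)&(abs(P[...,1]-87)<115)&(P[...,2]>33)&(P[...,2]<58)
q=P[m]; 
for sg in(1,-1):
    k=q[(q[:,1]-87)*sg>55]; print(sg,len(k),k.min(0),k.max(0),(k.min(0)+k.max(0))/2)
# scene brackets view
b=cv2.imread('pics/scene0.png'); cv2.imwrite('pics/c4.png',cv2.resize(b[210:275,235:305],(700,650),interpolation=2))
z=r.sense(); print(z['tool_pos'])
a=snap('top','top2'); b=snap('scene','scene2')
A=cv2.imread('pics/top2.png'); B=cv2.imread('pics/scene2.png')
cv2.imwrite('pics/c5.png',np.hstack([cv2.resize(A[160:240,280:360],(400,400),interpolation=2),cv2.resize(B[120:210,250:340],(400,400),interpolation=2)]))
```

```text
brackets [498.7688821  168.46094207  39.        ] [504.97892433   6.08127866  39.        ] [501.87390322  87.27111037  39.        ] 2.1901504552500355
knobs [503.65781379  86.07189924  14.        ] 1.1832045989962294
1 118 [464.259751   148.9314043   33.13577945] [533.37816131 173.33611589  52.87955415] [498.81895616 161.1337601   43.0076668 ]
-1 112 [470.70950047  -2.54724981  34.13082117] [539.95451078  21.77352915  54.51912401] [505.33200562   9.61313967  44.32497259]
[ 598.7405132  -280.51700564  118.95639309]
```

View pics/c4.png

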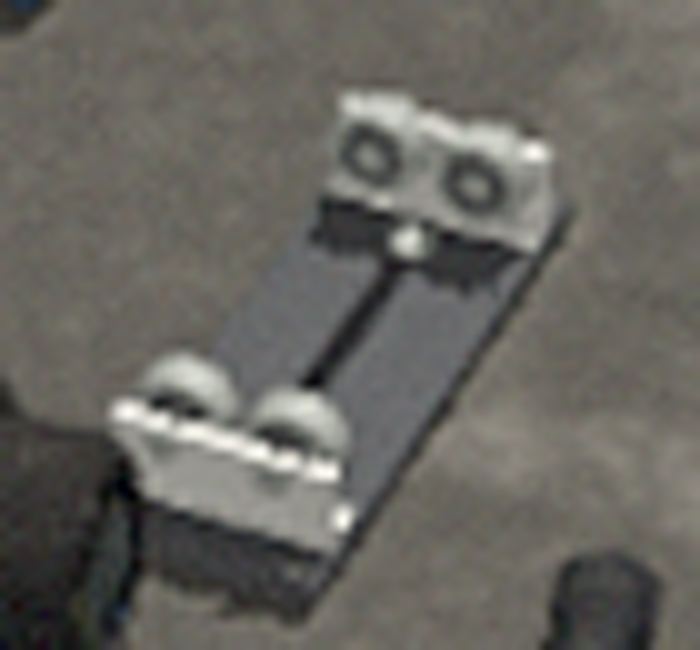

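View pics/c5.png

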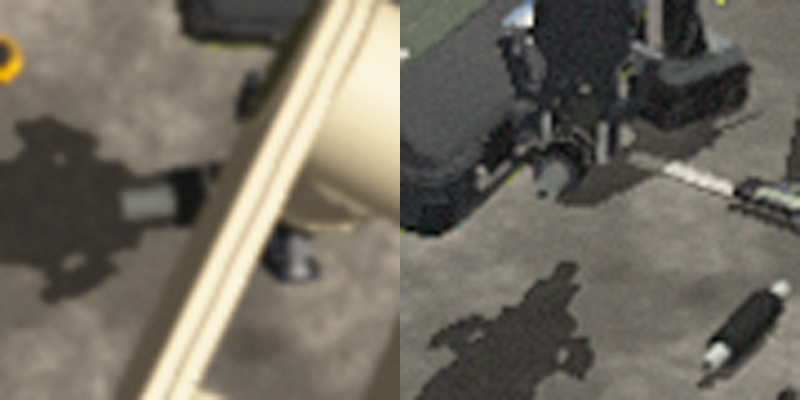

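Run:
```python
from m import *
s=ld('scene0')
g=lambda x,y:onz(s,235+x/10-.45,210+y/10-.45,39)
a,b,c,d=g(112,408),g(340,470),g(342,98),g(549,152)
print(a,b,c,d); L=(a+b)/2;R=(c+d)/2;print((L+R)/2,np.degrees(np.arctan2(-(L-R)[0],(L-R)[1])))
```

```text
[533.5605733  170.84608144  39.        ] [460.87052939 164.61771122  39.        ] [540.56745584   5.68611626  39.        ] [469.52214322   1.14552017  39.        ]
[501.13017544  85.57385727  39.        ] 2.727936758894076
```

Call:
{"op": "send_rows", "data": {
  "dp": [
    [-8, 30, 5],
    [-21, 80, 5],
    [-35, 132, 5],
    [-49, 184, 5],
    [-63, 236, 5]
  ],
  "rot": [
    [0, 0, -0.01],
    [0, 0, -0.02],
    [0, 0, -0.03],
    [0, 0, -0.04],
    [0, 0, -0.05]
  ]
}}

```text
time: 4.68
tool_pos: [535.4, -43.3, 122.6]
tcp_rot: [-180.0, 0.0, 4.0]
ft_force: [2.0, 0.3, -5.6]
finger_gap: 39.0
```

Call:
{"op": "send_rows", "data": {
  "dp": [
    [-13, 50, 0],
    [-24, 93, 0],
    [-31, 118, 0],
    [-35, 132, 0],
    [-35, 132, 0]
  ],
  "rot": [
    [0, 0, -0.01],
    [0, 0, -0.02],
    [0, 0, -0.03],
    [0, 0, -0.03],
    [0, 0, -0.03]
  ]
}}

```text
time: 5.3
tool_pos: [501.2, 87.4, 122.9]
tcp_rot: [180.0, 0.0, 2.4]
ft_force: [0.8, -0.1, -5.0]
finger_gap: 38.9
```

Run:
```python
from h import *
z=r.sense(); print(z['tool_pos'],z['tcp_rot'],z['ft_force'],z['time'],z['wrist_torque'])
a=snap('top','top3'); b=snap('scene','scene3')
A=cv2.imread('pics/top3.png'); B=cv2.imread('pics/scene3.png')
cv2.imwrite('pics/c6.png',np.hstack([cv2.resize(A[185:265,180:260],(400,400),interpolation=2),cv2.resize(B[170:290,210:330],(400,400),interpolation=2)]))
```

```text
[501.15873853  87.38625257 122.93938598] [1.79993823e+02 2.37850883e-02 2.43232647e+00] [ 0.79561395 -0.05762828 -4.96882517] 5.3 [-0.01366406 -0.0064935   0.05645026]
```

View pics/c6.png

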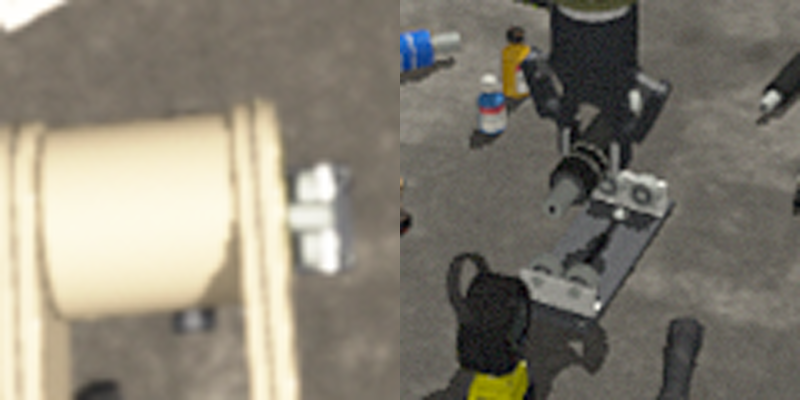

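Run:
```python
from h import *
s=ld('scene3');T=np.linalg.inv(s['world_from_camera']);K=s['intrinsics']
def pr(p):
    c=T[:3,:3]@np.array(p)+T[:3,3]; c=K@c; return c[:2]/c[2]
B=cv2.imread('pics/scene3.png')
u=np.array([-np.sin(np.radians(2.4)),np.cos(np.radians(2.4)),0]);c=np.array([501.2,87.4,124.5])
big=cv2.resize(B[200:290,230:320],(720,720),interpolation=2)
for t,col in((88,(0,0,255)),(25,(0,255,0)),(55,(255,0,0))):
    for dz in (0,) if t!=25 else (20,):
        p=pr(c+t*u+[0,0,dz]); print(t,p); cv2.circle(big,tuple(int(x) for x in ((p-[230,200]+.5)*8)),5,col,1)
cv2.imwrite('pics/c7.png',big)
```

```text
88 [255.2419076  232.26867915]
25 [264.52088182 214.42907225]
55 [260.20173867 225.68140592]
```

View pics/c7.png

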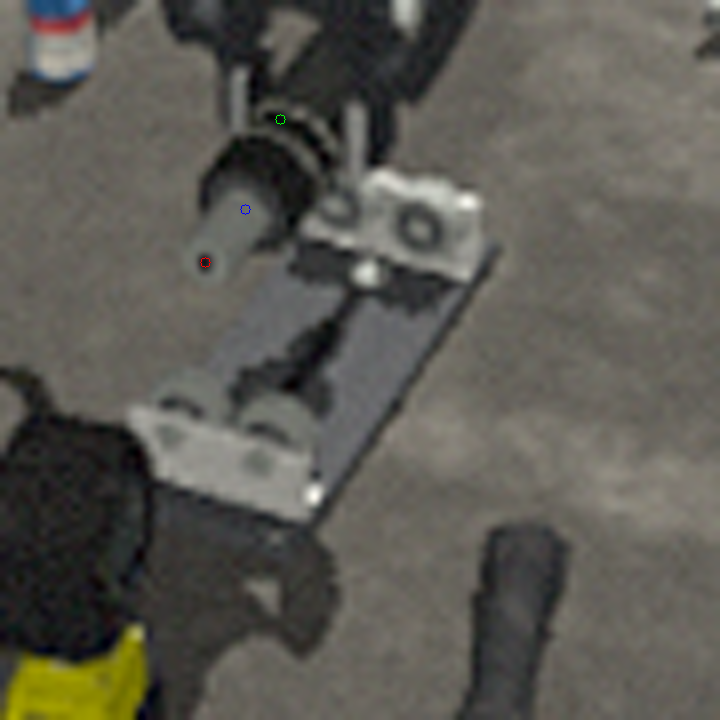

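The roller hangs level and centred: the predicted journal end (red) falls on its centre hole at crop (205,262). I'll lower it, going slowly at the end.

Call:
{"op": "send_rows", "data": {
  "dp": [
    [0, 0, -15],
    [0, 0, -33],
    [0, 0, -48],
    [0, 0, -57],
    [0, 0, -60]
  ],
  "rot": [
    [0, 0, 0],
    [0, 0, 0],
    [0, 0, 0],
    [0, 0, 0],
    [0, 0, 0]
  ]
}}

```text
time: 6.02
tool_pos: [500.9, 86.9, 62.2]
tcp_rot: [180.0, 0.1, 2.3]
ft_force: [-0.3, 0.7, -4.6]
finger_gap: 38.9
```

Run:
```python
from h import *
z=r.sense(); print(z['tool_pos'],z['tcp_rot'],z['ft_force'],z['time'],z['wrist_torque'])
b=snap('scene','scene4')
B=cv2.imread('pics/scene4.png')
cv2.imwrite('pics/c8.png',cv2.resize(B[200:290,230:320],(600,600),interpolation=2))
```

```text
[500.90976793  86.92246469  62.21972784] [1.79997889e+02 9.17894025e-02 2.34730350e+00] [-0.26733547  0.65926089 -4.58092345] 6.025 [4.90783798e-03 9.57419079e-06 2.10848684e-02]
```

View pics/c8.png

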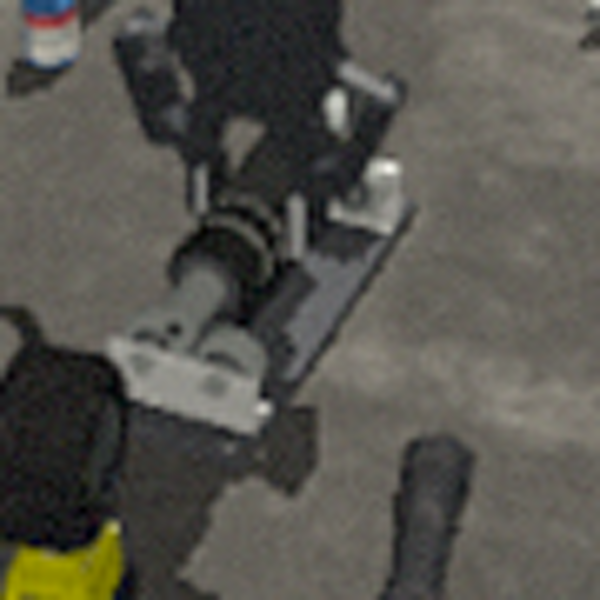

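The journal end at crop (175,328) sits over the gap between the near wheels. I'll continue slowly.

Call:
{"op": "send_rows", "data": {
  "dp": [
    [0, 0, -3],
    [0, 0, -5],
    [0, 0, -7],
    [0, 0, -8],
    [0, 0, -9]
  ],
  "rot": [
    [0, 0, 0],
    [0, 0, 0],
    [0, 0, 0],
    [0, 0, 0],
    [0, 0, 0]
  ]
}}

```text
time: 6.7
tool_pos: [501.5, 87.0, 54.3]
tcp_rot: [180.0, -0.0, 2.3]
ft_force: [0.5, 0.8, -4.5]
finger_gap: 39.0
```

Call:
{"op": "send_rows", "data": {
  "dp": [
    [0, 0, -0.5],
    [0, 0, -1.0],
    [0, 0, -1.5]
  ],
  "rot": [
    [0, 0, 0],
    [0, 0, 0],
    [0, 0, 0]
  ]
}}

```text
time: 7.08
tool_pos: [501.5, 87.0, 52.8]
tcp_rot: [-180.0, -0.0, 2.3]
ft_force: [-0.3, 0.6, -4.2]
finger_gap: 38.8
```

Call:
{"op": "send_rows", "data": {
  "dp": [
    [0, 0, -0.5],
    [0, 0, -1.0],
    [0, 0, -1.5],
    [0, 0, -1.5]
  ],
  "rot": [
    [0, 0, 0],
    [0, 0, 0],
    [0, 0, 0],
    [0, 0, 0]
  ]
}}

```text
time: 7.58
tool_pos: [501.1, 87.0, 51.7]
tcp_rot: [-180.0, 0.1, 2.3]
ft_force: [-5.5, -0.6, 3.2]
finger_gap: 38.7
```

Call:
{"op": "send_rows", "data": {
  "dp": [
    [-0.5, 0, 0],
    [-1, 0, 0],
    [-1, 0, 0]
  ],
  "rot": [
    [0, 0, 0],
    [0, 0, 0],
    [0, 0, 0]
  ]
}}

```text
time: 7.95
tool_pos: [501.0, 87.0, 51.7]
tcp_rot: [-180.0, -0.1, 2.3]
ft_force: [-1.6, -0.3, 2.1]
finger_gap: 38.4
```

Call:
{"op": "send_rows", "data": {
  "dp": [
    [-0.4, 0, -0.3],
    [-0.4, 0, -0.6],
    [-0.4, 0, -0.6]
  ],
  "rot": [
    [0, 0, 0],
    [0, 0, 0],
    [0, 0, 0]
  ]
}}

```text
time: 8.32
tool_pos: [501.0, 87.0, 51.6]
tcp_rot: [180.0, -0.1, 2.3]
ft_force: [-1.5, -0.8, 7.3]
finger_gap: 38.4
```

Seated: the force is balanced in x and the weight is carried. Releasing now.

Call:
{"op": "send_rows", "data": {
  "dp": [
    [0, 0, 0.3],
    [0, 0, 0.5],
    [0, 0, 0.5],
    [0, 0, 0.5]
  ],
  "rot": [
    [0, 0, 0],
    [0, 0, 0],
    [0, 0, 0],
    [0, 0, 0]
  ],
  "jaw": 60
}}

```text
time: 8.82
tool_pos: [500.0, 87.0, 51.1]
tcp_rot: [-180.0, 0.0, 2.4]
ft_force: [0.9, 0.2, -0.6]
finger_gap: 60.1
```

Call:
{"op": "send_rows", "data": {
  "dp": [
    [0, 0, 10],
    [0, 0, 40],
    [0, 0, 90],
    [0, 0, 140],
    [0, 0, 180]
  ],
  "rot": [
    [0, 0, 0],
    [0, 0, 0],
    [0, 0, 0],
    [0, 0, 0],
    [0, 0, 0]
  ]
}}

```text
time: 9.45
tool_pos: [500.5, 87.0, 234.5]
tcp_rot: [-180.0, -0.2, 2.3]
ft_force: [0.8, 0.8, -0.7]
finger_gap: 59.9
```

Call:
{"op": "send_rows", "data": {
  "dp": [
    [20, -50, 0],
    [40, -100, 0],
    [40, -150, 0],
    [40, -200, 0],
    [40, -220, 0]
  ],
  "rot": [
    [0, 0, 0],
    [0, 0, 0],
    [0, 0, 0],
    [0, 0, 0],
    [0, 0, 0]
  ],
  "jaw": 85
}}

```text
time: 10.07
tool_pos: [539.9, -135.6, 231.9]
tcp_rot: [180.0, -0.0, 2.2]
ft_force: [-0.2, 0.1, -0.3]
finger_gap: 84.8
```

Run:
```python
from h import *
z=r.sense(); print(z['tool_pos'],z['tcp_rot'],z['ft_force'],z['time'],z['wrist_torque'])
a=snap('top','top5');b=snap('scene','scene5')
A=cv2.imread('pics/top5.png');B=cv2.imread('pics/scene5.png')
cv2.imwrite('pics/c9.png',np.vstack([cv2.resize(A[200:260,100:260],(640,240),interpolation=2),np.pad(cv2.resize(B[200:315,200:320],(375,360),interpolation=2),((0,0),(0,265),(0,0)))]))
```

```text
[ 539.88719448 -135.5811389   231.90125063] [ 1.79960889e+02 -2.85496779e-02  2.20682171e+00] [-0.15980927  0.11313986 -0.30635654] 10.075 [ 0.00510306  0.00308126 -0.01657528]
```

View pics/c9.png

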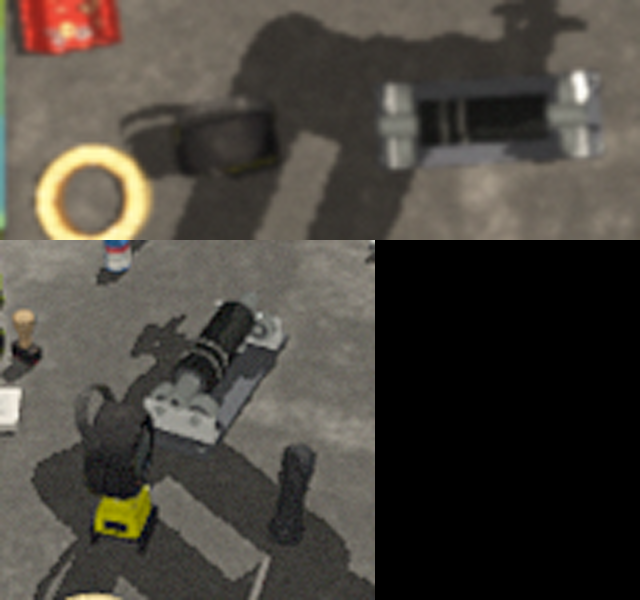

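Run:
```python
from h import *
np.set_printoptions(suppress=True,precision=1)
rng=np.random.default_rng(0)
for tag in('scene0','scene5'):
    s=ld(tag);P=pts(s)
    m=(abs(P[...,0]-490)<60)&(abs(P[...,1]-295)<70)&(P[...,2]>60)&(P[...,2]<138)
    q=P[m]; best=None
    for i in range(3000):
        a,b,c=q[rng.choice(len(q),3,False)]
        n=np.cross(b-a,c-a); L=np.linalg.norm(n)
        if L<50: continue
        n/=L
        if abs(n[2])>.15: continue
        d=abs((q-a)@n)<2; 
        if best is None or d.sum()>best.sum(): best=d
    k=q[best]; c=k.mean(0); n=np.linalg.svd(k-c,full_matrices=False)[2][2]; n*=np.sign(n[0])
    print(tag,len(q),best.sum(),'centroid',c,'n',n.round(3),'yaw',np.degrees(np.arctan2(n[1],n[0])), 'tilt',np.degrees(np.arcsin(n[2])), 'residual',((k-c)@n).std())
    t=np.array([-n[1],n[0]]); 
    print(' face t extent',((k-c)[:,:2]@t).min(),((k-c)[:,:2]@t).max(),'z',k[:,2].min(),k[:,2].max())
    px=s['pixels'].astype(int); yel=(px[...,0]>140)&(px[...,1]>140)&(px[...,2]<70)&m*0==1 if 0 else None
A=cv2.imread('pics/top0.png');B=cv2.imread('pics/scene0.png')
cv2.imwrite('pics/c10.png',np.hstack([cv2.resize(A[215:250,125:175],(400,280),interpolation=2),np.pad(cv2.resize(B[240:302,218:258],(280,434),interpolation=2),((0,0),(0,0),(0,0)))[:280]]) )
cv2.imwrite('pics/c11.png',cv2.resize(B[240:302,214:264],(500,620)[:2],interpolation=2)[:600])
```

```text
scene0 590 171 centroid [464.8 296.9 100.9] n [ 1.   0.2 -0. ] yaw 11.7426514148284 tilt -0.5301930804144205 residual 0.8800723110493263
 face t extent -41.34452838520069 35.693168560084644 z 61.575570432811446 135.82944274815827
scene5 587 172 centroid [464.9 296.5 100.2] n [ 1.   0.2 -0. ] yaw 11.6099977104479 tilt -0.42422122875424517 residual 0.8045697014536952
 face t extent -39.304352863044684 37.03286948817218 z 63.05346962257033 136.01193447520927
```

View pics/c10.png

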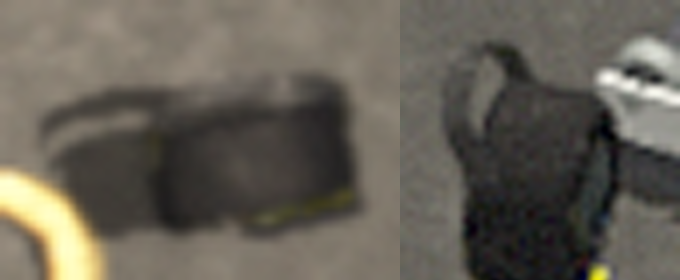

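View pics/c11.png

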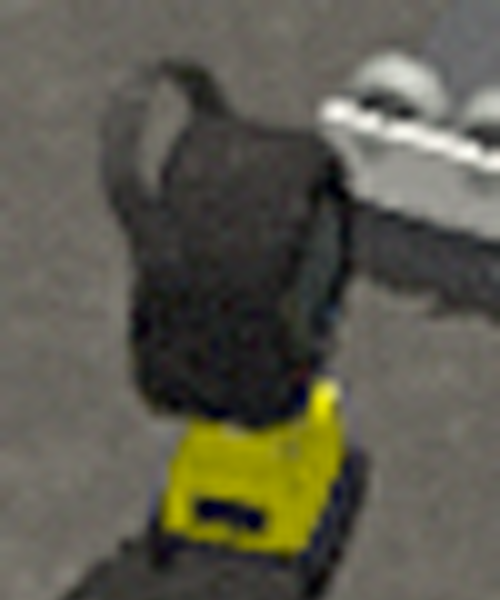

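Call:
{"op": "send_rows", "data": {
  "dp": [
    [-5, 40, 0],
    [-12, 95, 0],
    [-19, 150, 0],
    [-26, 205, 0],
    [-33, 260, 0]
  ],
  "rot": [
    [0, 0, 0.02],
    [0, 0, 0.04],
    [0, 0, 0.06],
    [0, 0, 0.08],
    [0, 0, 0.1]
  ]
}}

```text
time: 10.8
tool_pos: [506.1, 130.2, 231.7]
tcp_rot: [-180.0, -0.0, 8.2]
ft_force: [1.0, 0.5, 0.0]
finger_gap: 84.9
```

Call:
{"op": "send_rows", "data": {
  "dp": [
    [-7, 55, 0],
    [-14, 110, 0],
    [-20, 150, 0],
    [-22, 171, 0],
    [-22, 171, 0]
  ],
  "rot": [
    [0, 0, 0.02],
    [0, 0, 0.04],
    [0, 0, 0.064],
    [0, 0, 0.064],
    [0, 0, 0.064]
  ]
}}

```text
time: 11.42
tool_pos: [484.3, 299.6, 231.3]
tcp_rot: [-180.0, 0.0, 11.9]
ft_force: [0.1, -0.4, 0.8]
finger_gap: 85.0
```

Run:
```python
from h import *
np.set_printoptions(suppress=True,precision=1)
z=r.sense(); print(z['tool_pos'],z['tcp_rot'],z['ft_force'],z['time'])
t=ld('top0')
print('disc right edge',onz(t,169.4-.4,233.7,98),'left',onz(t,144.5,236,98))
# ring lines from top5/scene5
for tag,box in(('top5',(200,222,240,240)),):
    s=ld(tag); px=s['pixels'].astype(int).max(-1); print(px[224:238,203:228])
a=snap('top','top6');b=snap('scene','scene6')
A=cv2.imread('pics/top6.png');B=cv2.imread('pics/scene6.png')
cv2.imwrite('pics/c12.png',np.hstack([cv2.resize(A[190:270,110:190],(400,400),interpolation=2),cv2.resize(B[180:300,180:300],(400,400),interpolation=2)]))
```

```text
[484.3 299.6 231.3] [-180.     0.    11.9] [ 0.1 -0.4  0.8] 11.425
disc right edge [491.6 255.4  98. ] left [485.9 336.2  98. ]
[[ 66  55  54  52  51  51  52  55  54  47  45  47  51  45  39  39  36  34
   33  32  30  30  31  30  29]
 [ 67  46  36  29  30  34  36  45  43  32  32  43  51  34  23  21  21  20
   22  23  20  20  20  19  19]
 [ 72  45  25  24  21  21  31  43  38  26  24  44  57  36  22  21  19  22
   22  20  21  22  24  23  21]
 [ 72  41  27  22  22  27  34  45  39  28  27  48  60  38  21  21  22  22
   22  21  20  20  24  24  21]
 [ 75  46  27  22  22  24  35  46  43  28  29  51  64  38  21  21  22  22
   23  21  23  24  23  22  23]
 [ 93  61  32  24  22  25  34  49  46  28  32  52  68  40  25  23  22  24
   24  23  21  21  25  23  26]
 [105  69  35  22  22  27  36  54  52  33  31  51  67  40  23  22  20  22
   23  24  22  22  23  26  23]
 [110  71  33  22  26  26  37  59  64  38  29  51  68  44  26  24  25  28
   29  25  26  28  27  28  26]
 [105  69  35  22  24  23  33  54  64  39  30  48  66  50  30  28  35  37
   35  35  35  34  35  36  33]
 [ 94  63  33  22  21  21  30  49  63  39  25  37  53  49  36  31  34  37
   38  36  33  34  37  33  36]
 [ 78  53  30  22  21  21  30  47  59  38  27  31  50  63  44  32  32  34
   35  33  34  34  36  38  41]
 [ 76  51  32  23  24  24  32  51  60  45  38  48  70  85  65  55  58  58
   58  59  58  60  58  57  57]
 [ 82  57  42  38  42  51  62  75  82  75  75  84  95 102  96  99 102 103
  102 103 101 101  96  85  66]
 [ 83  61  55  58  75  95 103 106 107 107 108 109 112 112 112 114 116 116
  115 114 116 115 101  78  66]]
```

View pics/c12.png

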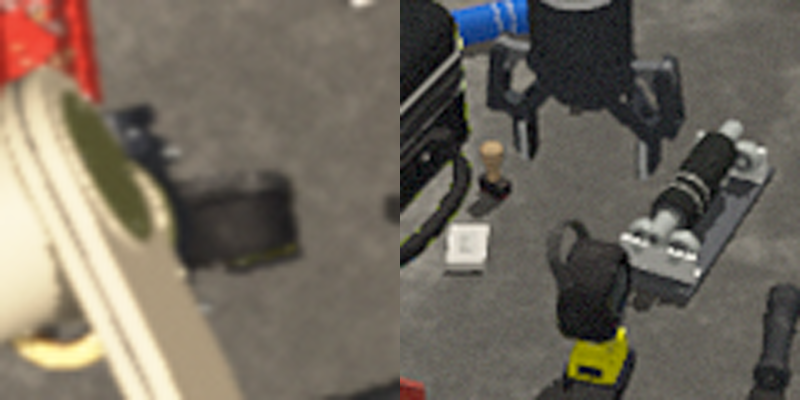

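Call:
{"op": "send_rows", "data": {
  "dp": [
    [0, 0, -20],
    [0, 0, -50],
    [0, 0, -75],
    [0, 0, -85],
    [0, 0, -85]
  ],
  "rot": [
    [0, 0, 0],
    [0, 0, 0],
    [0, 0, 0],
    [0, 0, 0],
    [0, 0, 0]
  ]
}}

```text
time: 12.15
tool_pos: [484.7, 297.0, 145.0]
tcp_rot: [180.0, 0.1, 11.7]
ft_force: [0.7, 0.5, -0.1]
finger_gap: 84.9
```

Run:
```python
from h import *
np.set_printoptions(suppress=True,precision=1)
z=r.sense(); print(z['tool_pos'],z['tcp_rot'],z['ft_force'],z['time'])
t=ld('top5'); print('band mid top',onz(t,212.6,230,72.8), onz(t,210.4,230,72.8),onz(t,215,230,72.8))
b=snap('scene','scene7')
B=cv2.imread('pics/scene7.png');C=cv2.imread('pics/scene6.png')
cv2.imwrite('pics/c13.png',np.hstack([cv2.resize(B[210:300,200:290],(400,400),interpolation=2),cv2.resize(C[210:260,245:295],(400,400),interpolation=2)]))
```

```text
[484.7 297.  145. ] [180.    0.1  11.7] [ 0.7  0.5 -0.1] 12.15
band mid top [500.6 113.4  72.8] [500.8 120.8  72.8] [500.5 105.3  72.8]
```

View pics/c13.png

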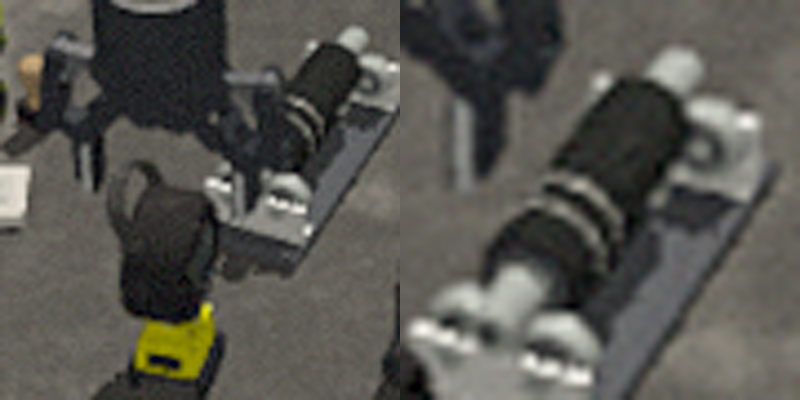

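Call:
{"op": "send_rows", "data": {
  "dp": [
    [0, 0, -12],
    [0, 0, -26],
    [0, 0, -36],
    [0, 0, -42],
    [0, 0, -42]
  ],
  "rot": [
    [0, 0, 0],
    [0, 0, 0],
    [0, 0, 0],
    [0, 0, 0],
    [0, 0, 0]
  ],
  "jaw": 70
}}

```text
time: 12.82
tool_pos: [484.7, 297.8, 103.4]
tcp_rot: [180.0, 0.1, 11.8]
ft_force: [-0.5, -0.1, -0.6]
finger_gap: 70.2
```

Call:
{"op": "send_rows", "data": {
  "dp": [
    [0, 0, 0],
    [0, 0, 0],
    [0, 0, 0]
  ],
  "rot": [
    [0, 0, 0],
    [0, 0, 0],
    [0, 0, 0]
  ],
  "jaw": 52,
  "force": 25
}}

```text
time: 13.2
tool_pos: [485.3, 298.1, 104.6]
tcp_rot: [-180.0, -0.0, 11.7]
ft_force: [0.7, -1.0, 0.2]
finger_gap: 51.6
```

Run:
```python
from h import *
b=snap('scene','scene8');snap('top','top8')
B=cv2.imread('pics/scene8.png');C=cv2.imread('pics/top8.png')
cv2.imwrite('pics/c14.png',np.hstack([cv2.resize(B[220:290,210:280],(400,400),interpolation=2),cv2.resize(C[200:260,120:180],(400,400),interpolation=2)]))
```

```text
(no output)
```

View pics/c14.png

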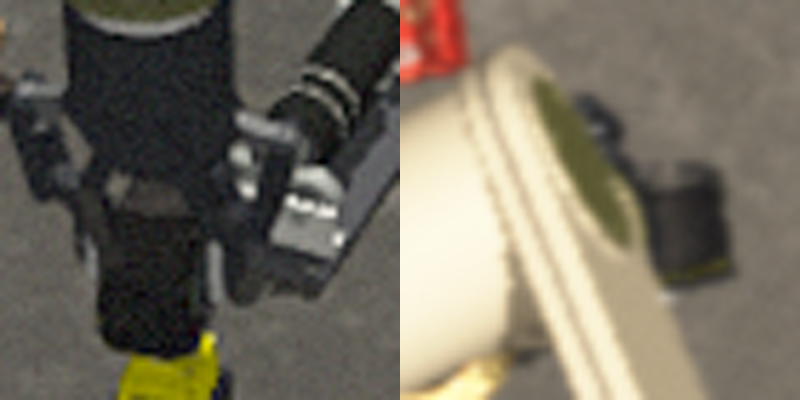

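The fingers stand on both faces of the dial, with pads at crop (90,250) and (215,265), and no force shows. Closing now.

Call:
{"op": "send_rows", "data": {
  "dp": [
    [0, 0, 0],
    [0, 0, 0],
    [0, 0, 0],
    [0, 0, 0]
  ],
  "rot": [
    [0, 0, 0],
    [0, 0, 0],
    [0, 0, 0],
    [0, 0, 0]
  ],
  "jaw": 34,
  "force": 35
}}

```text
time: 13.8
tool_pos: [485.3, 298.1, 104.4]
tcp_rot: [-180.0, -0.0, 11.7]
ft_force: [-0.1, 0.9, 3.0]
finger_gap: 39.8
```

Call:
{"op": "send_rows", "data": {
  "dp": [
    [0, 0, 0],
    [0, 0, 4],
    [0, 0, 12],
    [0, 0, 25],
    [0, 0, 40]
  ],
  "rot": [
    [0, 0, 0],
    [0, 0, 0],
    [0, 0, 0],
    [0, 0, 0],
    [0, 0, 0]
  ]
}}

```text
time: 14.42
tool_pos: [485.1, 298.0, 145.2]
tcp_rot: [-180.0, 0.0, 11.7]
ft_force: [0.7, 0.7, -1.5]
finger_gap: 39.5
```

Run:
```python
from h import *
z=r.sense(); print(z['tool_pos'],z['tcp_rot'],z['ft_force'],z['wrist_torque'])
b=snap('scene','scene9');snap('top','top9')
B=cv2.imread('pics/scene9.png');C=cv2.imread('pics/top9.png')
cv2.imwrite('pics/c15.png',np.hstack([cv2.resize(B[190:300,180:290],(400,400),interpolation=2),cv2.resize(C[200:260,120:180],(400,400),interpolation=2)]))
```

```text
[485.08950455 297.98722654 145.22840925] [-1.79998533e+02  1.40769218e-03  1.17451330e+01] [ 0.69526766  0.67333437 -1.46700967] [-0.00553848 -0.01223177  0.00244499]
```

View pics/c15.png

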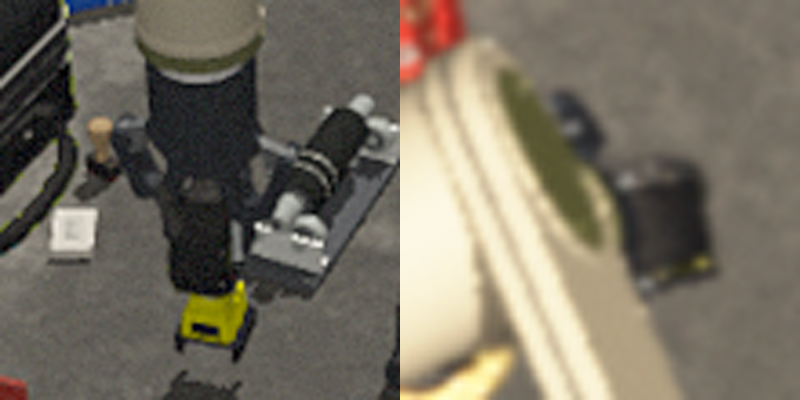

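Call:
{"op": "send_rows", "data": {
  "dp": [
    [0, 0, 20],
    [0, -10, 45],
    [2, -35, 65],
    [5, -75, 75],
    [9, -115, 75]
  ],
  "rot": [
    [0, 0, 0],
    [0, 0, -0.02],
    [0, 0, -0.05],
    [0, 0, -0.08],
    [0, 0, -0.11]
  ]
}}

```text
time: 15.15
tool_pos: [494.8, 182.3, 221.6]
tcp_rot: [-180.0, -0.2, 5.4]
ft_force: [0.5, -0.3, -2.5]
finger_gap: 39.8
```

Call:
{"op": "send_rows", "data": {
  "dp": [
    [4, -35, 0],
    [6, -58, 0],
    [6.4, -67, -5],
    [6.4, -69.5, -10],
    [6.4, -69.5, -10]
  ],
  "rot": [
    [0, 0, -0.03],
    [0, 0, -0.054],
    [0, 0, -0.054],
    [0, 0, -0.054],
    [0, 0, -0.054]
  ]
}}

```text
time: 15.78
tool_pos: [499.9, 114.1, 208.4]
tcp_rot: [-180.0, 0.1, 2.4]
ft_force: [0.2, 0.5, -2.0]
finger_gap: 39.8
```

Run:
```python
from h import *
z=r.sense(); print(z['tool_pos'],z['tcp_rot'],z['ft_force'],z['wrist_torque'],z['time'])
b=snap('scene','scene10');snap('top','top10')
T=np.linalg.inv(b['world_from_camera']);K=b['intrinsics']
def pr(p):
    c=K@(T[:3,:3]@np.array(p)+T[:3,3]); return c[:2]/c[2]
tp=z['tool_pos'];yw=np.radians(z['tcp_rot'][2]);x=np.array([np.cos(yw),np.sin(yw),0]);y=np.array([-np.sin(yw),np.cos(yw),0])
d=tp-[0,0,6.4]
B=cv2.imread('pics/scene10.png');S=8;o=np.array([220,170]);big=cv2.resize(B[170:245,220:295],(600,600),interpolation=2)
def dot(p,c): 
    q=(pr(p)-o+.5)*S; cv2.circle(big,(int(q[0]),int(q[1])),3,c,-1)
for sx in(-1,1):
    for sy in(-1,1): dot(d+sx*22*x+sy*23*y-[0,0,98],(0,0,255))   # rail bottom ends, centre of rail
for sx in(-1,1): 
  for sy in (-1,1): dot(d+sx*20*x+sy*40.5*y,(255,0,0))
dot(d-[0,0,96.5],(0,255,0))
cv2.imwrite('pics/c16.png',big)
```

```text
[499.94027088 114.06653054 208.4493673 ] [-1.79986284e+02  8.23440042e-02  2.39494271e+00] [ 0.1792746   0.5150868  -2.03451288] [ 0.05335471  0.00346025 -0.03604814] 15.775
```

View pics/c16.png

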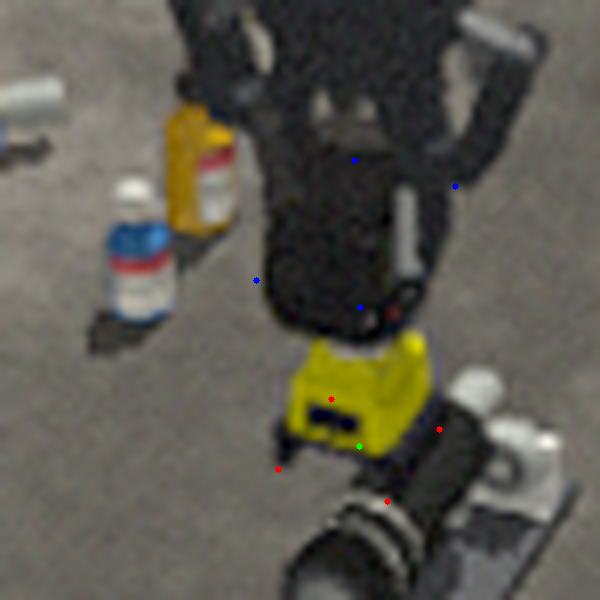

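View pics/top10.png

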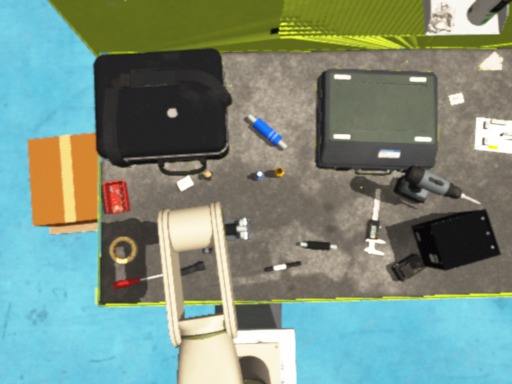

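Run:
```python
from h import *
b=ld('scene9')
T=np.linalg.inv(b['world_from_camera']);K=b['intrinsics']
def pr(p):
    c=K@(T[:3,:3]@np.array(p)+T[:3,3]); return c[:2]/c[2]
out=[]
for tag,tp,yw in(('scene9',[485.1,298.0,145.2],11.74),('scene0',[485.1,298.0,104.4],11.74)):
    yw=np.radians(yw);x=np.array([np.cos(yw),np.sin(yw),0]);y=np.array([-np.sin(yw),np.cos(yw),0])
    d=np.array(tp)-[0,0,6.4]
    B=cv2.imread(f'pics/{tag}.png');S=10
    c=pr(d-[0,0,90]).astype(int); o=c-[20,25]
    big=cv2.resize(B[o[1]:o[1]+50,o[0]:o[0]+40],(400,500),interpolation=2)
    def dot(p,col):
        q=(pr(p)-o+.5)*S; cv2.circle(big,(int(q[0]),int(q[1])),3,col,-1)
    for sx in(-25,-19,19,25):
        dot(d+sx*x+23*y-[0,0,98],(0,0,255)); 
    dot(d+25*x-23*y-[0,0,98],(255,0,255)); dot(d-25*x-23*y-[0,0,98],(255,0,255))
    out.append(big)
cv2.imwrite('pics/c17.png',np.hstack(out))
```

```text
(no output)
```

View pics/c17.png

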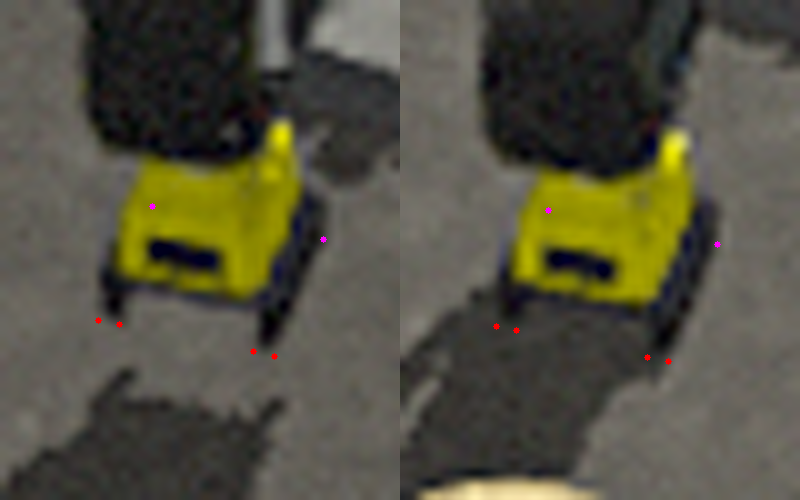

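The predicted rail ends (red) agree with the actual ones to about 1 mm, at crop (113,320) and (268,350), so the tester is upright and the pin lies about 1 mm to −y of the TCP. I'll descend to just above the roller.

Call:
{"op": "send_rows", "data": {
  "dp": [
    [0, 0, -8],
    [0, 0, -16],
    [0, 0, -22],
    [0, 0, -26],
    [0, 0, -28]
  ],
  "rot": [
    [0, 0, 0],
    [0, 0, 0],
    [0, 0, 0],
    [0, 0, 0],
    [0, 0, 0]
  ]
}}

```text
time: 16.5
tool_pos: [500.4, 113.5, 180.8]
tcp_rot: [180.0, 0.0, 2.3]
ft_force: [0.2, -0.2, -2.9]
finger_gap: 39.4
```

Call:
{"op": "send_rows", "data": {
  "dp": [
    [0, 0, 0],
    [0, 0, 0],
    [0, 0, 0],
    [0, 0, 0]
  ],
  "rot": [
    [0, 0, 0],
    [0, 0, 0],
    [0, 0, 0],
    [0, 0, 0]
  ]
}}

```text
time: 17.0
tool_pos: [500.6, 113.5, 181.4]
tcp_rot: [-180.0, -0.0, 2.3]
ft_force: [-1.0, 0.4, -2.4]
finger_gap: 39.6
```

Run:
```python
from h import *
z=r.sense(); print(z['tool_pos'],z['tcp_rot'],z['ft_force'],z['wrist_torque'],z['time'])
b=snap('scene','scene11')
for i in range(4): z=r.sense(); print(z['tool_pos'].round(2),z['ft_force'].round(2)); vision.snapshot('scene')
B=cv2.imread('pics/scene11.png');cv2.imwrite('pics/c18.png',cv2.resize(B[180:255,220:295],(600,600),interpolation=2))
```

```text
[500.5813747  113.51367859 181.36644823] [-1.79996218e+02 -1.49924824e-02  2.34851270e+00] [-0.99799084  0.36747944 -2.42134434] [ 0.00049546 -0.03766077 -0.02240507] 17.0
[500.55 113.51 181.31] [-0.06  0.28 -1.25]
[500.54 113.49 181.28] [ 0.62  0.48 -1.2 ]
[500.53 113.48 181.25] [ 0.12  0.07 -3.69]
[500.5  113.47 181.21] [ 0.05 -0.47 -2.33]
```

View pics/c18.png

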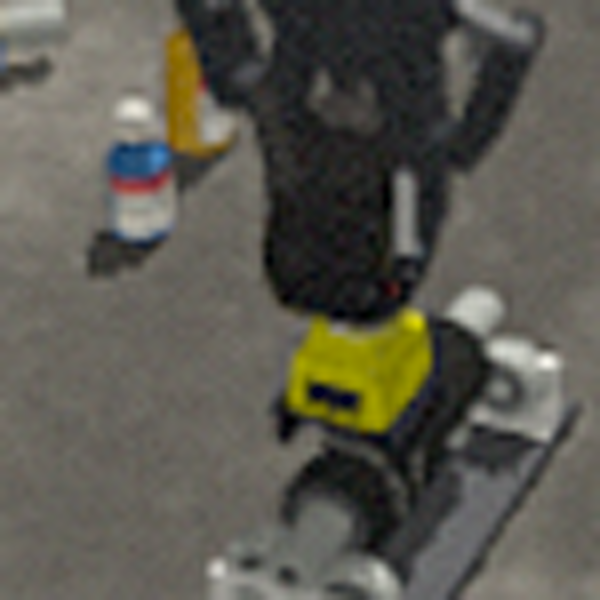

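Call:
{"op": "send_rows", "data": {
  "dp": [
    [-0.3, 0.3, -1.5],
    [-0.5, 0.5, -3],
    [-0.5, 0.5, -4],
    [-0.5, 0.5, -4]
  ],
  "rot": [
    [0, 0, 0],
    [0, 0, 0],
    [0, 0, 0],
    [0, 0, 0]
  ]
}}

```text
time: 17.75
tool_pos: [499.9, 114.0, 177.0]
tcp_rot: [180.0, 0.0, 2.3]
ft_force: [0.0, 0.8, -2.9]
finger_gap: 39.8
```

```bash
cat > avg.py <<'E'
from h import *
L=[]
for i in range(14): z=r.sense(); L.append(np.r_[z['tool_pos'],z['ft_force'],z['wrist_torque']]); vision.snapshot('scene')
L=np.array(L); print(L.mean(0).round(2),'se',(L.std(0)/14**.5).round(2)[:6],z['time'],z['tcp_rot'].round(2))
E
python3 avg.py
```

```text
[ 5.0001e+02  1.1398e+02  1.7721e+02 -1.2000e-01 -6.0000e-02 -2.6100e+00
  1.0000e-02 -1.0000e-02 -0.0000e+00] se [0.01 0.   0.02 0.08 0.13 0.1 ] 18.4 [-180.      0.      2.35]
```

Call:
{"op": "send_rows", "data": {
  "dp": [
    [0, 0, -1],
    [0, 0, -2],
    [0, 0, -2.5],
    [0, 0, -2.5]
  ],
  "rot": [
    [0, 0, 0],
    [0, 0, 0],
    [0, 0, 0],
    [0, 0, 0]
  ]
}}

```text
time: 18.95
tool_pos: [500.1, 114.0, 174.8]
tcp_rot: [-180.0, -0.0, 2.3]
ft_force: [-0.7, 0.2, -0.6]
finger_gap: 39.8
```

```bash
python3 avg.py
```

```text
[ 5.0004e+02  1.1399e+02  1.7476e+02 -2.4000e-01  1.4000e-01 -1.0600e+00
  0.0000e+00  4.0000e-02  1.0000e-02] se [0.   0.   0.01 0.12 0.15 0.17] 19.6 [ 1.80e+02 -1.00e-02  2.35e+00]
```

The force rose by 1.55 N at TCP z 174.8. That puts first contact at 175.7, as predicted. Going 3 mm further to half-way.

Call:
{"op": "send_rows", "data": {
  "dp": [
    [0, 0, -1],
    [0, 0, -2],
    [0, 0, -2.8],
    [0, 0, -3],
    [0, 0, -3]
  ],
  "rot": [
    [0, 0, 0],
    [0, 0, 0],
    [0, 0, 0],
    [0, 0, 0],
    [0, 0, 0]
  ]
}}

```text
time: 20.27
tool_pos: [500.1, 114.0, 171.8]
tcp_rot: [-180.0, -0.0, 2.4]
ft_force: [-0.0, 0.3, 0.7]
finger_gap: 39.9
```

```bash
python3 avg.py
python3 - <<'E'
from h import *
snap('scene','scene12');snap('top','top12')
B=cv2.imread('pics/scene12.png');cv2.imwrite('pics/c19.png',cv2.resize(B[180:255,220:295],(600,600),interpolation=2))
E
```

```text
[ 5.0005e+02  1.1399e+02  1.7175e+02  2.0000e-02 -2.0000e-02  5.3000e-01
  2.0000e-02  5.0000e-02  0.0000e+00] se [0.   0.   0.01 0.17 0.1  0.14] 20.925 [-1.80e+02 -1.00e-02  2.35e+00]
```

View pics/c19.png

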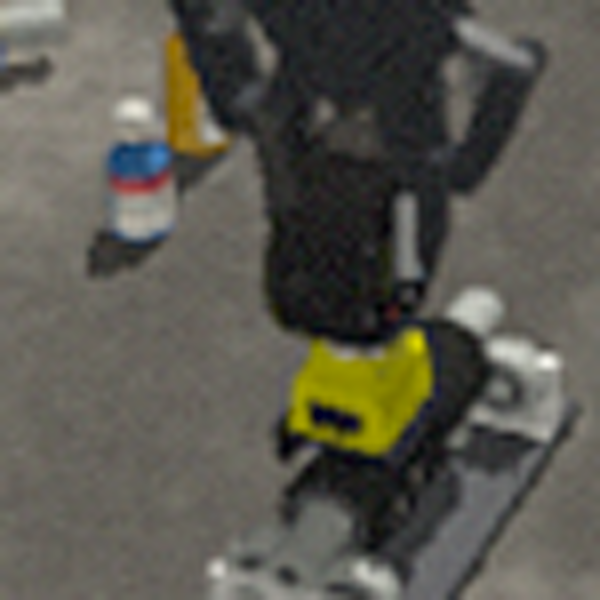

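View pics/scene12.png

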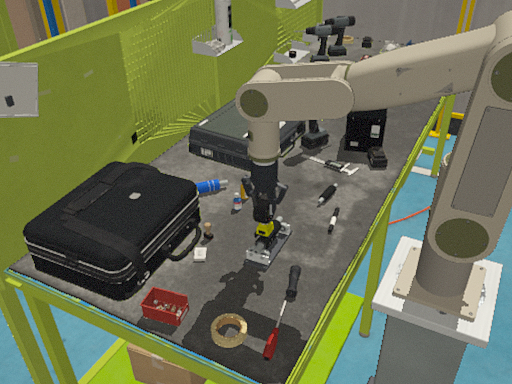

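Run:
```python
from h import *
b=ld('scene6')
T=np.linalg.inv(b['world_from_camera']);K=b['intrinsics']
def pr(p):
    c=K@(T[:3,:3]@np.array(p)+T[:3,3]); return c[:2]/c[2]
B=cv2.imread('pics/scene6.png');o=np.array([250,215]);big=cv2.resize(B[215:255,250:290],(600,600),interpolation=2)
for y,c in((105,(0,0,255)),(113,(0,255,0)),(121,(0,0,255))):
    for a in np.radians([-60,-30,0,30,60]):
        q=(pr([500+20*np.sin(a)-(y-113)*.041,y+20*np.sin(a)*.041,52.8+20*np.cos(a)])-o+.5)*15
        cv2.circle(big,(int(q[0]),int(q[1])),3,c,-1)
cv2.imwrite('pics/c20.png',big)
```

```text
(no output)
```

View pics/c20.png

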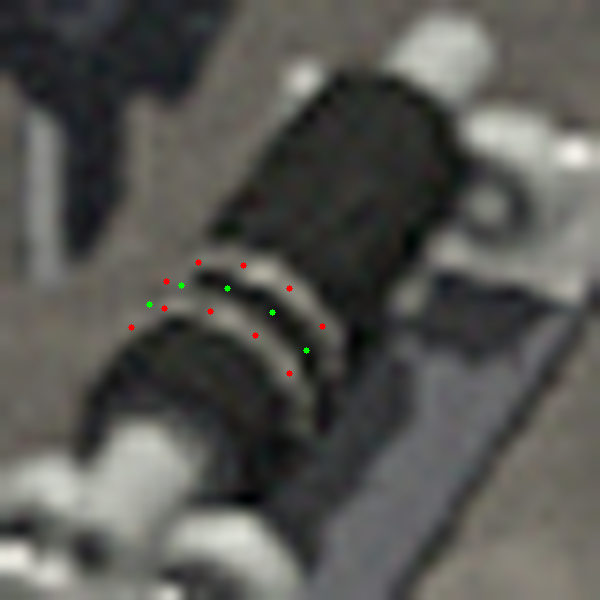

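The scene view agrees: the rings fall on y ≈ 105 and 121 (crop (245,267) and (215,312)), and the pin is at y ≈ 113. All checks are consistent, so I'm handing in.

Run:
```python
from h import *
print(job.hand_in()); z=r.sense(); print(z['time'],z['tool_pos'],z['ft_force'],z['finger_gap'])
```

```text
the job is handed in; nothing more can be done
None
the job is handed in; nothing more can be done
```

The large black roller is seated in the rest and released. I handed in at about 21 s, still holding the tester upright over it with the pin pressed about half-way in.

- **Roller:** I lowered it until the wheels carried its weight, then let go. The pictures after release show both journals in the wheel gaps.
- **Probe pin:** First contact came at TCP z 175.7, as predicted. At hand-in the TCP was at 171.75, about 4 mm in, and the averaged force rise of about 3.1 N corresponds to about 3.6 mm. The two differ slightly but both are close to half-way.
- **Pin position:** The pin was at y ≈ 113, midway between the ring lines measured at y ≈ 105 and 121, good to about 1–2 mm. It was within a fraction of a millimetre of the roller's top line in x. The rails were turned to 2.35°, matching the roller as seated.
- **What I could not see directly:** In the final view the tester's base hides the pin and rings, so the last placement rests on arm readings and earlier pictures.
- **Other things on the bench:** The blue look-alike, the small roller and the rest were not touched, and they look unmoved in the last scene picture.

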